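# Put the checked biscuit stamp away and show the wide scraper to the inspection camera

### The arm

A 6-joint arm with a two-finger parallel gripper is mounted at the origin on the work surface. World frame = base frame: x ahead of the robot, y to its left, z up, the work surface at z = 0. Lengths are in m, angles in degrees, forces in N, time in s.
With the tool pointing down it reaches from about 0.275 to 0.725 m from the base axis. Payload 5.6 kg.
Tool frame: the origin (TCP) lies on the centre line of the jaws, within the pads' length; the fingertips stand 22 mm ahead of it and the grasp point (between the pads) lies 3 mm ahead of it; z points along the fingers, y is the line along which they close (so a half turn about z gives the same grasp; the last joint's range is limited). The gripper opens to 85 mm and grips with 20 to 120 N. Pads are 22 mm wide; open, the fingers measure 114 mm over their backs; the gripper's body (76 mm by 85 mm) begins 54 mm behind the grasp point. The pads swing forward as they close: fully open they stand 13 mm farther back than shut.
Start: joints at [-48.839, 14.616, 6.199, 0, -81.583, -16.306], TCP at [0.231, -0.499, 0.253] pointing down, gripper open.
Joint ranges: [-168.99, 168.99], [-69.2, 112.95], [-62.41, 85.93], [-164.36, 98.24], [-168.68, -3.75], [-174.98, 174.98]. Speed limits (degrees/s): [147.25, 147.25, 180, 180, 180, 180].

### API

Orientations are given as [roll, pitch, yaw] about the fixed x, y, z axes, in that order (R = Rz(yaw) Ry(pitch) Rx(roll)).
In Python, from bench import get_state, imaging, ticket gives the robot as it stands.
- The arm moves only by the tool apply_moves, never from a script. Its argument "series" is text: rows parted by semicolons, each of 7 numbers parted by spaces: the shift along the tool's x, y, z in cm, then the turn, a rotation vector about the tool's x, y, z in rad, then the gripper command: -1 is shut, 1 is fully open, values between are in proportion. A call has 1 to 8 rows; each row shifts and turns the commanded pose from where the row before left it, along the tool's axes as they then stand; what a row does not reach is not made up. A row lasts 1/12 s, in which the tool goes at most 41.7 mm and 7.16 degrees, less where a joint would pass 70% of its speed; a pose out of reach is approached as far as the arm can. A call is refused whole if a number of a shift passes 4.17 or a number of a turn 0.125, either way. A call with a gripper value outside its range is refused whole. The fingers move at their own pace and stop on an object; "grip_force" is the grip in N (left out, the last holds). Time passes only in rows, so rows that do not move let the fingers close. It gives the time, the measured TCP pose, the force, the opening and the grip force at its end, in the units of the state.
- get_state(): the state, without advancing time (a new reading comes with each control period).
- imaging.capture(name): name is "scene" or "side" or "wrist"; returns a dict with "color" (400x640x3 uint8, blue, green, red), "camera_matrix" (3x3 intrinsics, pixels), "origin" and "attitude" of the camera in the world; the wrist camera has in their place "tool_from_camera" (4x4, takes a point from camera to tool coordinates, whose origin is the TCP and whose axes are the flange's). Camera axes: x right, y up, looking along -z (the intrinsics and any distortion apply to the point x, -y, -z); pixel columns grow to the right and rows downward; lengths in m; the calibration is good to about 2 mm. A picture is of the moment at which its call begins: read the wrist's pose just before it. There is no depth.
- ticket.job_done(): hands the job in; it is judged then, once.
The state is a dict: "t": time; "qpos": joint angles; "qd": joint speeds; "joint_torque": joint torques, N m; "position": TCP position; "ee_rot": TCP orientation; "force": force on the tool from outside, world axes, zero at the start; "ft_torque": the same for the moment, N m; "width": finger opening in m; "grasp_force": force on a finger pad.
Only numpy, scipy, OpenCV 4.12 (cv2) and the standard library are available. Lean on these libraries where they do the work, as an engineer would, in place of code of your own. Each camera call takes 0.05 s, during which the arm holds its last target. There are 200 camera calls.

### The job

The biscuit stamp on the base plate of the inspection camera has been checked: stand it upright in the open drawer and let go of it. Then draw the widest of the three dough scrapers out of its rack and hold it up to the camera for its blade check: edge down, flat face square to the lens, edge level with the camera, the middle of the scraper on the lens axis about 17 cm in front of the lens. Finish while still holding it there in the air, and leave the other scrapers, the camera and everything else on the table as they are.

Things in the scene. Friction and masses are not known exactly. Their poses are not given: they have to be found in the camera images.
- stamp_mid (a point): Centre of the biscuit stamp (37.5 mm above its underside; z axis up): a turned wooden tool 75 mm tall, standing on the camera stand's grey base plate (6 mm thick). Its foot is a disc 56 mm across and 14 mm thick, then a stem 18 mm across; its grip is an upright cylinder 28 mm across from 37 to 75 mm above the underside. About 0.12 kg.
- stamp: The stamp itself, origin at the centre of its underside.
- drawer (a point): Foot of the drawer front's inner face, mid-width, on the drawer's inner floor (22 mm above the table), moving with it; x points into the drawer towards the cabinet, y to its left seen from the front, z up. Inside: x 0 to 195 mm, y -89 to +89 mm; walls 76, front panel 87 mm above the floor. A closed tin 34 mm high is fixed at y +34 to +88 mm; the rest is free. It slides if pushed with over 1 N.
- mouth (a point): Middle of the front edge of the white cabinet that the drawer comes out of, at the height of the drawer's inner floor, fixed to the cabinet (axes as the drawer's). Only the drawer floor between the drawer point and here (134 to 159 mm long) is open from above; behind, the cabinet covers it: 240 mm deep, 220 mm wide, 120 mm high. The bar handle stands 35 mm out of the drawer front.
- scraper_mid (a point): Centre of the wide scraper, the one to show (54 mm above its edge): x normal to its flat faces, y along edge and handle, z from edge to handle. Steel blade 115 mm wide, 4 thick, 80 high, edge below; on top a black bar handle 115 mm long (y), 22 thick (x), 30 high (z), its centre 39 mm above this point. Same on both faces. Starts upright in any of the rack's three slots. About 0.26 kg.
- scraper: The wide scraper itself, origin in the middle of its lower edge, same axes.
- narrow_a_mid (a point): Centre of one of the two narrow scrapers (leave alone): same build and height, but blade and handle 70 mm wide. Stands in another slot.
- narrow_b_mid (a point): Centre of the other narrow scraper (leave alone), 70 mm wide, in the remaining slot.
- rack: Fixed white plastic block, 200 mm (x) by 137 mm (y), 50 mm high, origin at the centre of its underside, with three parallel slots open at the top at x = -70, 0 and +70 mm; each is 6.5 mm wide (x), 119 mm long (y) and 40 mm deep. A scraper is drawn straight up, at least 45 mm, to come free.
- lens (a point): Centre of the inspection camera's lens. The camera looks along -x of this frame (z its up, y sideways); it is tilted down 0.15 to 0.4 rad. Its housing (56 mm wide, 50 high) lies behind the lens, on a column 105 mm behind it. Show the scraper's centre at x = -0.17 m, y = 0, z = 0 of this frame, its x along this x (either way), its z near this z.
- bowl: White bowl, 120 mm across, 50 mm high, origin under its centre (bystander).
- jar: Amber glass jar, 56 mm across, 85 mm high, origin under its centre (bystander).
- cup: Steel cup, 66 mm across, 80 mm high, origin under its centre (bystander).
Mind the look-alikes: they are no part of the job. Leave any green or yellow look-alike of the scraper alone.

How it is judged:
By the outcome, as a careful person would: the job done as asked, in the order asked, and still so for the second after the job is handed in, while the arm keeps its last pose, push and grip.
It also fails if it takes over 61 s, if anything falls off the work surface, if the arm or the gripper's body presses on something with over 40 N, if the wrist force passes 120 N, or if a joint passes its speed limit or range.

## Working session

There is one attempt and no reset: what is moved stays moved. The work goes in short steps, Python scripts to look and compute and a tool call to move; the robot and the scene stay as the last step left them, time stands still between calls to the robot, and variables do not carry over. Pictures are saved under pics/ and viewed, at most 10 in all, crops included, and the job is handed in when it is done.

Besides the shell and the picture viewer there is one more tool, called after ">>>" as name(argument=value, ...) on one line, values as JSON. apply_moves: Moves the arm, as the interface text tells. Its arguments: {"type":"object","properties":{"series":{"type":"string"},"grip_force":{"type":"number"}},"required":["series"]}

```bash
ls; mkdir -p pics; python3 - <<'E'
from bench import get_state, imaging
import cv2,numpy as np
s=get_state();print({k:np.round(v,3).tolist() for k,v in s.items()})
for n in ("scene","side"):
    c=imaging.capture(n);cv2.imwrite(f"pics/{n}0.png",c["color"])
    for k in c:
        if k!="color":print(n,k,np.round(c[k],4).tolist())
E
```

```text
pics
{'t': 0.0, 'qpos': [-48.839, 14.654, 6.131, -0.027, -81.582, -16.305], 'qd': [0.003, 0.029, -0.039, -0.004, 0.01, -0.026], 'joint_torque': [-0.0, -38.663, 23.794, 5.365, -0.006, -0.0], 'position': [0.231, -0.499, 0.252], 'ee_rot': [179.891, -0.004, -155.148], 'force': [0.588, -0.605, 0.599], 'ft_torque': [-0.033, -0.002, -0.015], 'grasp_force': 0.0, 'width': 0.086}
scene camera_matrix [[392.2407, 0.0, 323.192], [0.0, 392.2407, 209.1315], [0.0, 0.0, 1.0]]
scene origin [0.8524, -0.5758, 1.0687]
scene attitude [36.7343, -0.0654, 28.8608]
side camera_matrix [[370.8077, 0.0, 320.081], [0.0, 370.8077, 204.968], [0.0, 0.0, 1.0]]
side origin [0.4429, 0.8964, 0.7121]
side attitude [56.7592, -1.1995, -173.5506]
```

View pics/scene0.png

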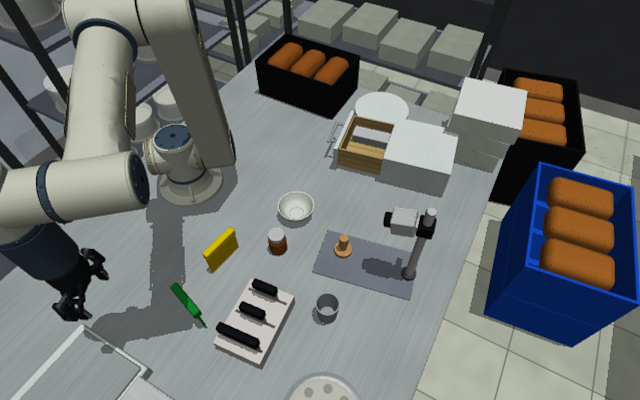

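View pics/side0.png

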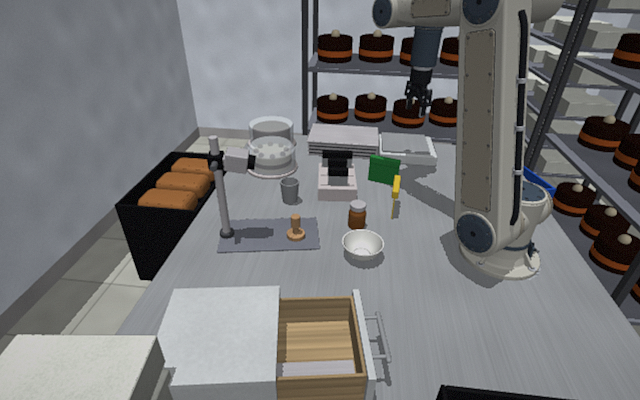

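Scene view: base at (180,190), rack with three black handles at (255,310), the widest nearest at (237,336), stamp at (343,245), camera head at (400,220), drawer at (365,145). The side view shows the stamp at (296,228), the rack at (338,180) and the drawer at (318,345). I'll enlarge both.

```bash
cat > h.py <<'E'
import numpy as np,cv2
from scipy.spatial.transform import Rotation as R
from bench import get_state, imaging
def rot(e): return R.from_euler('xyz',e,degrees=True).as_matrix()
class Cam:
    def __init__(s,name,pose=None):
        st=get_state() if name=="wrist" else None
        c=imaging.capture(name);s.im=c["color"];s.K=np.array(c["camera_matrix"])
        if name=="wrist":
            T=np.array(c["tool_from_camera"]);Rt=rot(st["ee_rot"])
            s.Rm=Rt@T[:3,:3];s.o=Rt@T[:3,3]+np.array(st["position"])
        else: s.o=np.array(c["origin"]);s.Rm=rot(c["attitude"])
    def ray(s,u,v):
        d=np.linalg.inv(s.K)@[u,v,1];return s.Rm@(d*[1,-1,-1])
    def plane(s,u,v,z):
        d=s.ray(u,v);return s.o+d*(z-s.o[2])/d[2]
    def proj(s,p):
        q=(s.Rm.T@(np.array(p)-s.o))*[1,-1,-1];q=s.K@q;return q[:2]/q[2]
def tri(c1,p1,c2,p2):
    A=[];b=[];
    for c,p in((c1,p1),(c2,p2)):
        d=c.ray(*p);d/=np.linalg.norm(d);P=np.eye(3)-np.outer(d,d);A.append(P);b.append(P@c.o)
    x=np.linalg.lstsq(np.vstack(A),np.hstack(b),rcond=None)[0]
    return x,[float(np.linalg.norm(a@x-q)) for a,q in zip(A,b)]
def crop(im,x,y,w,h,k,name,step=20):
    o=cv2.resize(im[y:y+h,x:x+w],None,fx=k,fy=k,interpolation=cv2.INTER_CUBIC)
    for u in range(-(-x//step)*step,x+w,step):
        cv2.line(o,((u-x)*k,0),((u-x)*k,6),(0,0,255),1);cv2.putText(o,str(u),((u-x)*k,16),0,.35,(0,0,255),1)
    for v in range(-(-y//step)*step,y+h,step):
        cv2.line(o,(0,(v-y)*k),(6,(v-y)*k),(0,0,255),1);cv2.putText(o,str(v),(8,(v-y)*k+4),0,.35,(0,0,255),1)
    cv2.imwrite("pics/"+name,o)
E
python3 - <<'E'
from h import *
a=Cam("scene");b=Cam("side")
crop(a.im,200,90,265,280,3,"s1.png") if 0 else None
top=cv2.resize(a.im,None,fx=1,fy=1)
crop(a.im,210,200,240,170,3,"s1.png")
crop(b.im,180,130,240,150,3,"d1.png")
# drawer crops side by side
crop(a.im,320,90,145,110,4,"s2.png")
E
```

```text
(no output)
```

View pics/s1.png

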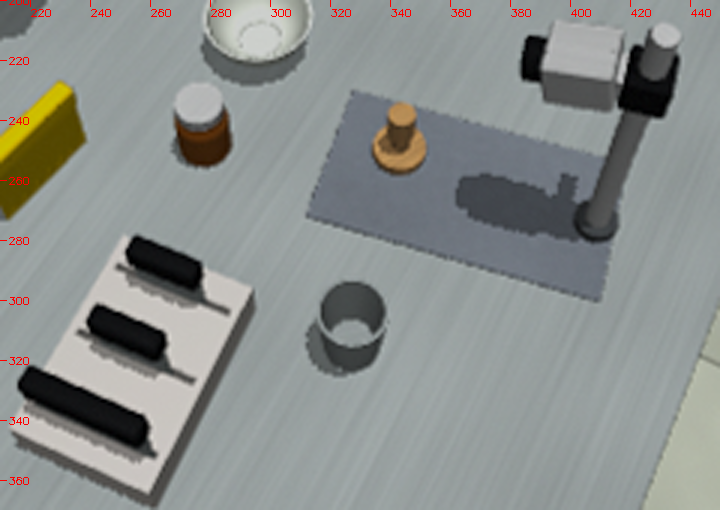

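View pics/d1.png

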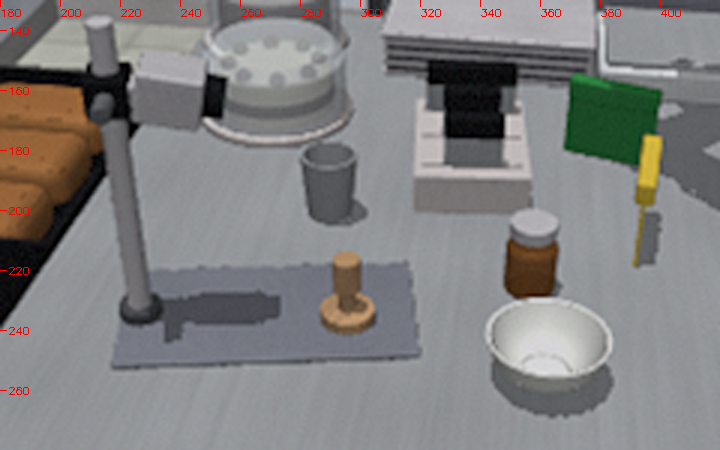

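View pics/s2.png

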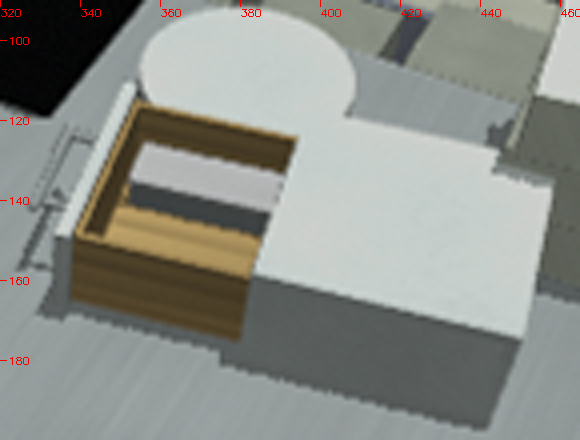

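Enlarged views: grip top at scene (344,236.7) and side (295.7,215.7). Wide handle spans scene (219,325)–(257,344). Lens front is at scene (385,219) and side (255,162). Column top is at scene (431,213) and side (213,137). The tin is along the far (+y) drawer side, with bare floor near (360,152).

```bash
cat > m.py <<'E'
from h import *
np.set_printoptions(precision=4,suppress=True)
a=Cam("scene");b=Cam("side")
S=lambda X,Y:(210+X/3,200+Y/3); D=lambda X,Y:(180+X/3,130+Y/3); S2=lambda X,Y:(320+X/4,90+Y/4)
def two(n,p,q): print(n,*tri(a,p,b,q))
two("grip top",S(402,110),D(347,257))
print("grip on z=.081",a.plane(*S(402,110),.081),b.plane(*D(347,257),.081))
two("col top",S(663,38),D(100,22)); two("col foot",S(597,222),D(138,310))
two("lens",S(527,57),D(222,97))
print("plate",*[a.plane(*S(*p),.006) for p in((352,91),(308,215),(600,300))],[b.plane(*D(*p),.006) for p in((114,367),(418,354),(410,263))])
print("rack top",*[a.plane(*S(*p),.05) for p in((125,236),(254,290),(155,493),(13,433))])
print("rack side",*[b.plane(*D(*p),.05) for p in((415,178),(530,174),(520,100))])
# black handles
m=cv2.inRange(a.im,(0,0,0),(40,40,40));m[:275]=0;m[360:]=0;m[:,:205]=0;m[:,300:]=0
n,l,st,c=cv2.connectedComponentsWithStats(m)
for i in range(1,n):
    if st[i,4]>60:
        r=cv2.minAreaRect(np.argwhere(l==i)[:,::-1].astype(np.float32));print(st[i],r)
        bx=cv2.boxPoints(r);e=sorted(((np.linalg.norm(bx[j]-bx[(j+1)%4]),j) for j in range(4)))[:2]
        P=[a.plane(*((bx[j]+bx[(j+1)%4])/2),.133) for _,j in e];print(P,np.linalg.norm(P[0]-P[1]))
print("drawer front panel top z=.109",a.plane(*S2(135,85),.109),a.plane(*S2(62,235),.109))
print("wall tops z=.098",*[a.plane(*S2(*p),.098) for p in((140,103),(298,137),(80,232),(250,278))])
print("cab top z=.12",*[a.plane(*S2(*p),.12) for p in((298,137),(252,275),(520,337),(552,183))])
print("jar,cup,bowl",a.plane(*S(200,105),.085),a.plane(*S(352,316),.08),a.plane(*S(258,22),.05))
E
python3 m.py
```

```text
grip top [0.6023 0.0091 0.0834] [0.0002347973786582841, 0.00023479737865858238]
grip on z=.081 [0.6015 0.0105 0.081 ] [0.6032 0.0058 0.081 ]
col top [0.8128 0.0259 0.3233] [0.0008226516810401115, 0.0008226516810393538]
col foot [0.8155 0.029  0.0099] [0.0010886203532005315, 0.0010886203532008913]
lens [0.7143 0.0095 0.2503] [0.0009385551629993565, 0.0009385551629994326]
plate [0.5239 0.0506 0.006 ] [ 0.5566 -0.1025  0.006 ] [ 0.8475 -0.0459  0.006 ] [array([0.8126, 0.1138, 0.006 ]), array([0.5254, 0.0545, 0.006 ]), array([ 0.5518, -0.0985,  0.006 ])]
rack top [ 0.4271 -0.2258  0.05  ] [ 0.5635 -0.2134  0.05  ] [ 0.5855 -0.4081  0.05  ] [ 0.4507 -0.4257  0.05  ]
rack side [ 0.5598 -0.2071  0.05  ] [ 0.4274 -0.236   0.05  ] [ 0.4463 -0.4262  0.05  ]
[252 279  25  18 254] ((264.1723937988281, 287.5689697265625), (25.997346878051758, 10.21324348449707), 21.801410675048828)
[array([ 0.4695, -0.2634,  0.133 ]), array([ 0.5395, -0.2558,  0.133 ])] 0.07037586387604208
[239 302  26  19 273] ((251.72412109375, 310.81036376953125), (27.180435180664062, 10.373208999633789), 23.198591232299805)
[array([ 0.4773, -0.3305,  0.133 ]), array([ 0.548 , -0.3234,  0.133 ])] 0.07103176020462573
[216 322  43  28 470] ((237.6597900390625, 335.5154724121094), (46.50285720825195, 10.559599876403809), 23.96249008178711)
[array([ 0.4602, -0.4004,  0.133 ]), array([ 0.5766, -0.3882,  0.133 ])] 0.11710490579364191
drawer front panel top z=.109 [0.3868 0.5088 0.109 ] [0.4194 0.3001 0.109 ]
wall tops z=.098 [0.397  0.5002 0.098 ] [0.5453 0.5279 0.098 ] [0.4264 0.321  0.098 ] [0.5788 0.342  0.098 ]
cab top z=.12 [0.5523 0.5029 0.12  ] [0.5851 0.3252 0.12  ] [0.8026 0.3663 0.12  ] [0.7706 0.555  0.12  ]
jar,cup,bowl [ 0.424  -0.0837  0.085 ] [ 0.6609 -0.2032  0.08  ] [0.4055 0.0542 0.05  ]
```

Measured: stamp (0.602, 0.009), lens (0.714, 0.0095, 0.250), drawer point about (0.412, 0.411) and wide scraper about (0.515, −0.39). The sizes agree with those given. I'm moving above the stamp.

>>> apply_moves(series="-3.4 1.9 0 0 0 0 1;-3.4 1.9 0 0 0 0 1;-3.4 1.9 0 0 0 0 1;-3.4 1.9 0 0 0 0 1;-3.4 1.9 0 0 0 0 1;-3.4 1.9 0 0 0 0 1;-3.4 1.9 0 0 0 0 1;-3.4 1.9 0 0 0 0 1", grip_force=40)

```text
t: 0.97
position: [0.4148, -0.245, 0.2535]
ee_rot: [-180.0, 0.0, -155.1]
force: [0.8, -1.0, -0.6]
width: 0.0852
grasp_force: 0.0
```

>>> apply_moves(series="-3.4 1.9 0 0 0 0 1;-3.4 1.9 0 0 0 0 1;-3.4 1.9 0 0 0 0 1;-3.4 1.9 0 0 0 0 1;-3.4 1.9 0 0 0 0 1;-3.4 1.9 0 0 0 0 1;-3.4 1.9 0 0 0 0 1;-3.4 1.9 0 0 0 0 1")

```text
t: 1.63
position: [0.5978, 0.0073, 0.2533]
ee_rot: [-180.0, 0.0, -155.1]
force: [0.8, 0.2, 0.6]
width: 0.0855
grasp_force: 0.0
```

```bash
cat > to.py <<'E'
import sys
from h import *
np.set_printoptions(precision=3,suppress=True)
t=[float(x) for x in sys.argv[1:]]
s=get_state();Rt=rot(s["ee_rot"])
print("t",s["t"],"pos",s["position"],"rpy",s["ee_rot"],"w",s["width"],"F",s["force"],"q",s["qpos"])
d=Rt.T@(np.array(t[:3])-s["position"])*100;print("shift cm",d,"norm",np.linalg.norm(d))
if len(t)>3:
    G=rot(t[3:6]);r=R.from_matrix(Rt.T@G).as_rotvec();print("turn rad",r,"final-frame shift cm",G.T@(np.array(t[:3])-s["position"])*100)
E
python3 to.py 0.602 0.009 0.067; python3 - <<'E'
from h import *
c=Cam("wrist");cv2.imwrite("pics/w1.png",c.im);print(c.o,c.proj([.602,.009,.081]),c.proj([.714,.0095,.25]))
E
```

```text
t 1.6333 pos [0.598 0.007 0.253] rpy [-179.996    0.004 -155.128] w 0.08546068293293503 F [0.756 0.163 0.583] q [ 15.666  20.12   13.859   0.003 -83.735 -80.795]
shift cm [-0.453 -0.019 18.632] norm 18.637953241202013
[ 0.52781467 -0.02540961  0.37293751] [322.09654314 186.38703334] [232.11003097 463.97558986]
```

View pics/w1.png

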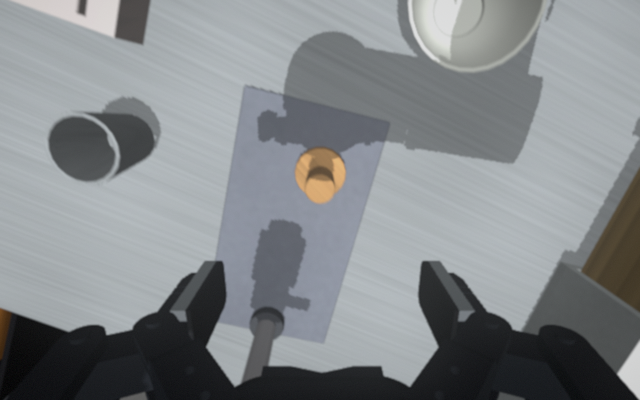

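Wrist view: the grip top is at about (321,190), against (322,186) predicted, so the stamp estimate holds to about 3 mm. I'm descending.

>>> apply_moves(series="-0.3 0 2.4 0 0 0 1;-0.3 0 2.7 0 0 0 1;0 0 2.7 0 0 0 1;0 0 2.7 0 0 0 1;0 0 2.7 0 0 0 1;0 0 2.7 0 0 0 1;0 0 2.7 0 0 0 1;0 0 0 0 0 0 1")

```text
t: 2.35
position: [0.5985, 0.0075, 0.0614]
ee_rot: [179.8, -0.6, -155.2]
force: [-1.4, -0.8, -0.1]
width: 0.0852
grasp_force: 0.0
```

>>> apply_moves(series="0 0 0 0 0 0 -1;0 0 0 0 0 0 -1;0 0 0 0 0 0 -1;0 0 0 0 0 0 -1;0 0 0 0 0 0 -1;0 0 0 0 0 0 -1;0 0 0 0 0 0 -1;0 0 0 0 0 0 -1")

```text
t: 3.02
position: [0.6034, 0.0081, 0.0688]
ee_rot: [-179.9, 0.1, -155.1]
force: [-0.5, 0.2, 4.9]
width: 0.0268
grasp_force: 41.5
```

>>> apply_moves(series="0 0 -1.5 0 0 0 -1;0 0 -3 0 0 0 -1;0 0 -3.5 0 0 0 -1;0 0 -3.5 0 0 0 -1;0 0 -3.5 0 0 0 -1;0 0 0 0 0 0 -1;-0.3 2 0 0 0 0 -1;-0.4 3 0 0 0 0 -1")

```text
t: 3.68
position: [0.5879, 0.0552, 0.2172]
ee_rot: [180.0, 0.0, -155.3]
force: [0.7, 1.4, -2.0]
width: 0.0266
grasp_force: 40.9
```

>>> apply_moves(series="-0.6 4 0 0 0 0 -1;-0.6 4 0 0 0 0 -1;-0.6 4 0 0 0 0 -1;-0.6 4 0 0 0 0 -1;-0.6 4 0 0 0 0 -1;-0.6 4 0 0 0 0 -1;-0.6 4 0 0 0 0 -1;-0.6 4 0 0 0 0 -1")

```text
t: 4.35
position: [0.4956, 0.3685, 0.2169]
ee_rot: [180.0, -0.0, -155.1]
force: [0.6, -0.3, -0.2]
width: 0.0267
grasp_force: 40.9
```

>>> apply_moves(series="-0.3 2 0 0 0 0 -1;0 0 0 0 0 0 -1;0 0 0 0 0 0 -1;0 0 0 0 0 0 -1")

```text
t: 4.68
position: [0.4911, 0.3858, 0.2168]
ee_rot: [-180.0, -0.1, -155.1]
force: [0.8, -0.2, -1.5]
width: 0.0264
grasp_force: 40.9
```

```bash
python3 to.py 0.4907 0.3934 0.085; python3 - <<'E'
from h import *
b=Cam("side");c=Cam("wrist")
crop(b.im,150,200,266,200,2,"b.png");B=cv2.imread("pics/b.png")
w=cv2.resize(c.im,(532,332));cv2.imwrite("pics/d2.png",np.vstack([B,w])[:600] if 0 else B)
cv2.imwrite("pics/w2.png",c.im)
dx=np.array([.986,.165,0]);dy=np.array([-.165,.986,0]);d=np.array([.4117,.4106,.022])
P=lambda x,y,z:d+dx*x+dy*y+[0,0,z]
im=cv2.resize(c.im,None,fx=1,fy=1)
for cam,I,nm,f in((b,b.im.copy(),"o1.png",None),(c,c.im.copy(),"o2.png",None)):
    for x,y,z in((0,-.089,.0),(0,.034,0),(.14,-.089,0),(0,-.089,.076),(0,.089,.076),(.14,-.089,.076),(.075,-.03,0)):
        q=cam.proj(P(x,y,z));cv2.circle(I,tuple(int(round(t)) for t in q),2,(0,0,255) if z==0 else (255,0,0),-1)
    cv2.imwrite("pics/"+nm,I)
o=np.vstack([cv2.resize(cv2.imread("pics/o1.png")[200:400,150:470],(640,400))[:, :],cv2.resize(cv2.imread("pics/o2.png"),(640,400))])
cv2.imwrite("pics/o.png",cv2.resize(o,(480,600)))
E
```

```text
t 4.6833 pos [0.491 0.386 0.217] rpy [-179.972   -0.056 -155.147] w 0.026393788718789384 F [ 0.848 -0.157 -1.502] q [  52.467   23.833   14.122   -0.002  -80.352 -117.614]
shift cm [-0.301  0.713 13.178] norm 13.200586102734318
```

View pics/o.png

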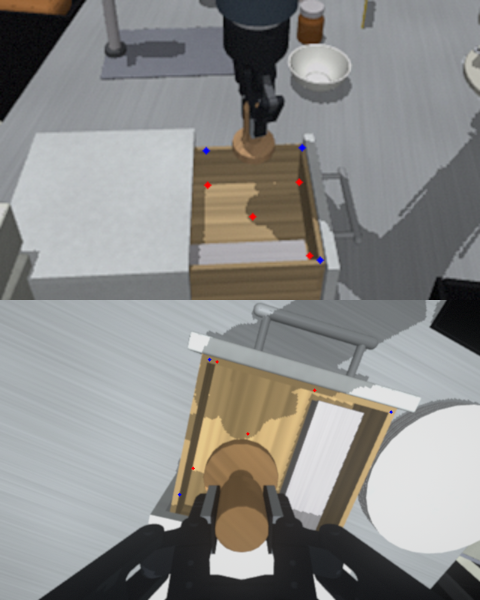

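The overlay matches the drawer: the target dot sits on open floor between the right wall and the tin. I'm lowering the stamp.

>>> apply_moves(series="-0.3 0.7 1 0 0 0 -1;0 0 2.5 0 0 0 -1;0 0 2.5 0 0 0 -1;0 0 2.5 0 0 0 -1;0 0 2 0 0 0 -1;0 0 1.3 0 0 0 -1;0 0 0.8 0 0 0 -1;0 0 0 0 0 0 -1")

```text
t: 5.45
position: [0.4902, 0.3927, 0.0888]
ee_rot: [-179.9, -0.2, -155.2]
force: [-0.3, -0.3, -1.2]
width: 0.0268
grasp_force: 40.9
```

>>> apply_moves(series="0 0 0.3 0 0 0 -1;0 0 0.2 0 0 0 -1;0 0 0 0 0 0 -1;0 0 0 0 0 0 -1")

```text
t: 5.78
position: [0.4913, 0.3941, 0.0871]
ee_rot: [180.0, 0.1, -155.1]
force: [0.6, 0.0, -1.6]
width: 0.0269
grasp_force: 41.0
```

>>> apply_moves(series="0 0 0.1 0 0 0 -1;0 0 0 0 0 0 -1;0 0 0 0 0 0 -1")

```text
t: 6.03
position: [0.491, 0.3939, 0.0855]
ee_rot: [180.0, 0.0, -155.1]
force: [0.4, 0.1, -1.4]
width: 0.027
grasp_force: 41.0
```

>>> apply_moves(series="0 0 0.1 0 0 0 -1;0 0 0 0 0 0 -1;0 0 0 0 0 0 -1")

```text
t: 6.28
position: [0.4913, 0.394, 0.0849]
ee_rot: [180.0, 0.1, -155.1]
force: [-0.1, -0.2, 1.3]
width: 0.0272
grasp_force: 41.2
```

>>> apply_moves(series="0 0 0 0 0 0 -0.3;0 0 0 0 0 0 -0.1;0 0 0 0 0 0 0.1;0 0 0 0 0 0 0.2;0 0 0 0 0 0 0.2;0 0 0 0 0 0 0.2")

```text
t: 6.78
position: [0.491, 0.3938, 0.0842]
ee_rot: [-180.0, -0.0, -155.1]
force: [0.4, -0.8, -0.1]
width: 0.051
grasp_force: 0.0
```

>>> apply_moves(series="0 0 -1 0 0 0 0.2;0 0 -2 0 0 0 0.2;0 0 -3 0 0 0 0.2;0 0 -3 0 0 0 0.2;0 0 -3 0 0 0 0.2;0 0 -3 0 0 0 0.2;0 0 -2 0 0 0 0.2;0 0 0 0 0 0 0.2")

```text
t: 7.45
position: [0.4927, 0.3948, 0.2612]
ee_rot: [179.8, 0.6, -155.1]
force: [0.3, -0.1, 1.0]
width: 0.0511
grasp_force: 0.0
```

```bash
python3 to.py 0.515 -0.389 0.25 180 0 -174.8; python3 - <<'E'
from h import *
b=Cam("side");c=Cam("wrist")
o=np.hstack([cv2.resize(b.im[250:400,220:400],(400,333)),cv2.resize(c.im,(400,250))[:,:] if 0 else cv2.copyMakeBorder(cv2.resize(c.im,(400,250)),0,83,0,0,0)])
cv2.imwrite("pics/p.png",o)
E
```

```text
t 7.45 pos [0.493 0.395 0.261] rpy [ 179.841    0.585 -155.137] w 0.051116647468778566 F [ 0.293 -0.135  0.992] q [  52.936   23.587   20.08     0.135  -85.902 -118.081]
shift cm [ 30.936 -72.053   0.601] norm 78.41573465564548
turn rad [0.005 0.01  0.343] final-frame shift cm [  4.878 -78.256   1.117]
```

View pics/p.png

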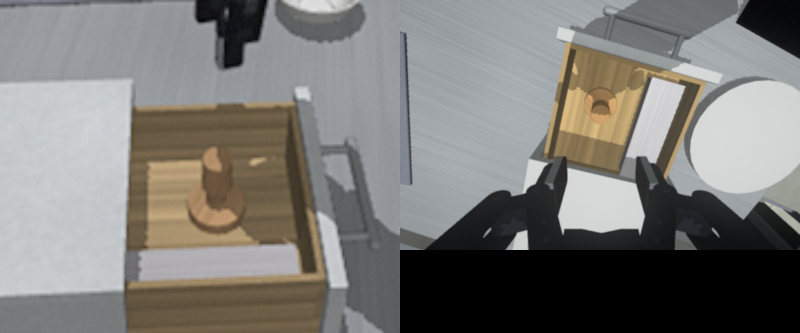

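Both views show the stamp standing upright on the drawer floor, at about (215,190) in the left half. Next I'm choosing wrist poses that give a close look at the camera head.

```bash
python3 - <<'E'
from h import *
np.set_printoptions(precision=3,suppress=True)
c=imaging.capture("wrist");T=np.array(c["tool_from_camera"]);K=c["camera_matrix"];print(K,T)
L=np.array([.714,.0095,.25]);B=L+np.array([.1,.0175,.03])
for p,y in (((.45,.2,.28),-155),((.45,.1,.28),-155),((.42,-.12,.28),-155),((.45,-.2,.28),-155),((.45,.1,.28),-165),((.45,-.15,.28),-150)):
  for tilt in (0,10,20,30):
    Rt=rot([180,0,y])@R.from_euler('y',-tilt,degrees=True).as_matrix()
    m=Rt[:,2]
    Rc=Rt@T[:3,:3];o=Rt@T[:3,3]+p
    f=[]
    for P in(L,B):
        q=(Rc.T@(P-o))*[1,-1,-1];q=np.array(K)@q;f+=[q[0]/q[2],q[1]/q[2],q[2]]
    print(p,y,tilt,m,np.array(f))
E
```

```text
[[334.581   0.    321.869]
 [  0.    334.581 199.102]
 [  0.      0.      1.   ]] [[-0.     0.952  0.306  0.077]
 [ 1.     0.     0.001 -0.   ]
 [ 0.     0.306 -0.952 -0.12 ]
 [ 0.     0.     0.     1.   ]]
(0.45, 0.2, 0.28) -155 0 [-0.  0. -1.] [-120.162  477.837    0.215 -157.98   634.549    0.216]
(0.45, 0.2, 0.28) -155 10 [ 0.157  0.073 -0.985] [-76.599 428.537   0.238 -81.085 542.237   0.258]
(0.45, 0.2, 0.28) -155 20 [ 0.31   0.145 -0.94 ] [-45.14  385.348   0.259 -29.715 471.005   0.295]
(0.45, 0.2, 0.28) -155 30 [ 0.453  0.211 -0.866] [-22.83  346.523   0.275   5.488 412.751   0.328]
(0.45, 0.1, 0.28) -155 0 [-0.  0. -1.] [ 38.044 521.144   0.228   1.348 668.772   0.229]
(0.45, 0.1, 0.28) -155 10 [ 0.157  0.073 -0.985] [ 71.361 459.48    0.258  56.928 562.965   0.277]
(0.45, 0.1, 0.28) -155 20 [ 0.31   0.145 -0.94 ] [ 94.796 407.637   0.285  93.099 483.864   0.321]
(0.45, 0.1, 0.28) -155 30 [ 0.453  0.211 -0.866] [111.195 362.417   0.307 117.457 420.558   0.359]
(0.42, -0.12, 0.28) -155 0 [-0.  0. -1.] [313.777 621.182   0.264 280.634 747.899   0.266]
(0.42, -0.12, 0.28) -155
[... 748 characters left out ...]
   0.239]
(0.45, 0.1, 0.28) -165 10 [ 0.168  0.045 -0.985] [131.007 479.066   0.272 134.27  577.475   0.293]
(0.45, 0.1, 0.28) -165 20 [ 0.33   0.089 -0.94 ] [150.581 421.385   0.303 161.051 492.709   0.342]
(0.45, 0.1, 0.28) -165 30 [ 0.483  0.129 -0.866] [164.136 372.032   0.329 178.869 425.866   0.384]
(0.45, -0.15, 0.28) -150 0 [-0.  0. -1.] [330.365 611.88    0.26  285.733 738.977   0.261]
(0.45, -0.15, 0.28) -150 10 [ 0.15   0.087 -0.985] [329.075 520.302   0.308 292.954 603.522   0.326]
(0.45, -0.15, 0.28) -150 20 [ 0.296  0.171 -0.94 ] [328.217 449.456   0.35  297.413 508.272   0.385]
(0.45, -0.15, 0.28) -150 30 [ 0.433  0.25  -0.866] [327.634 391.221   0.386 300.315 435.081   0.437]
```

```bash
python3 - <<'E'
from h import *
a=cv2.imread("pics/scene0.png");b=cv2.imread("pics/side0.png")
crop(a,376,200,66,38,12,"c1.png",5);crop(b,200,130,66,46,12,"c2.png",5)
o=np.vstack([cv2.imread("pics/c1.png"),cv2.imread("pics/c2.png")]);print(o.shape)
cv2.imwrite("pics/c.png",cv2.resize(o,None,fx=.595,fy=.595,interpolation=cv2.INTER_AREA))
E
```

```text
(1008, 792, 3)
```

View pics/c.png

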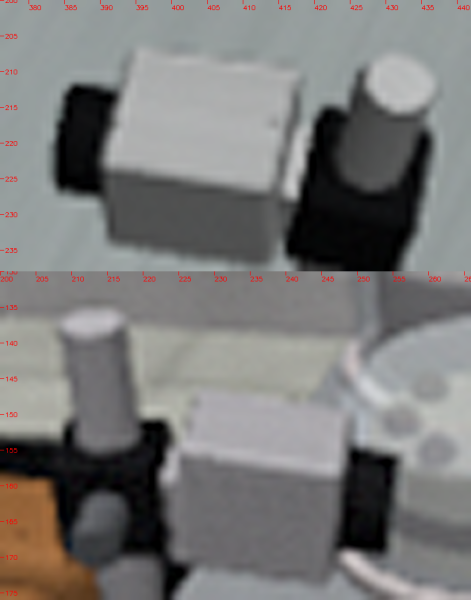

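Crop of the camera head, with lens left in the scene half and right in the side half. The four top corners of the housing and the black barrel's front rim are clear in both, so I'm triangulating them.

```bash
python3 - <<'E'
from h import *
np.set_printoptions(precision=4,suppress=True)
a=Cam("scene");b=Cam("side")
k=792/471
S=lambda X,Y:(376+X*k/12-.46,200+Y*k/12-.46); D=lambda X,Y:(200+X*k/12-.46,130+(Y*k-456)/12-.46)
t=lambda p,q:tri(a,S(*p),b,D(*q))
C={n:t(p,q) for n,p,q in(("lf",(135,48),(343,475)),("lb",(298,73),(178,457)),("rf",(103,168),(350,413)),("rb",(278,193),(197,393)),("lens",(67,138),(390,503)))}
for n in C:print(n,C[n][0],C[n][1][0])
g=lambda n:C[n][0]
x=(g("lb")+g("rb")-g("lf")-g("rf"))/2;print("len",np.linalg.norm(x),"width",np.linalg.norm(g("lf")-g("rf")))
x/=np.linalg.norm(x);print("x",x,"yaw",np.degrees(np.arctan2(x[1],x[0])),"tilt",np.degrees(np.arcsin(x[2])))
for e,f in(("lf","lb"),("rf","rb")):
    d=g(f)-g(e);print(d,np.degrees(np.arcsin(d[2]/np.linalg.norm(d))))
y=np.cross([0,0,1],x);y/=np.linalg.norm(y);z=np.cross(x,y)
F=(g("lf")+g("rf"))/2-.025*z;print("front centre",F,"lens offset in frame",np.array([x,y,z])@(g("lens")-F))
# col axis
for q in((.8128,.0259,.3233),(.8155,.029,.0099)):print("col in lens frame",np.array([x,y,z])@(np.array(q)-g("lens")))
# handle at correct heights, with mask rect
m=cv2.inRange(a.im,(0,0,0),(40,40,40));m[:275]=0;m[360:]=0;m[:,:205]=0;m[:,300:]=0
for z in(.103,.11,.118):print(z,a.plane(237.66,335.5,z))
E
```

```text
lf [0.7221 0.0381 0.2763] 0.000647744814444474
lb [0.7786 0.0495 0.2846] 0.0017957283495589936
rf [ 0.7334 -0.015   0.2762] 0.0015296402166932778
rb [ 0.7899 -0.003   0.2858] 0.0006827959242233115
lens [0.7132 0.0087 0.2509] 0.0016077577091088402
len 0.05839636365685234 width 0.05428681361350856
x [0.9674 0.201  0.1542] yaw 11.736355077753196 tilt 8.872959339214722
[0.0565 0.0114 0.0084] 8.253213881146946
[0.0565 0.0121 0.0097] 9.489565908813923
front centre [0.7315 0.0123 0.2515] lens offset in frame [-0.0185  0.0002  0.0023]
col in lens frame [ 0.111  -0.0034  0.0559]
col in lens frame [ 0.0659 -0.0009 -0.2542]
0.103 [ 0.5085 -0.3884  0.103 ]
0.11 [ 0.511  -0.3897  0.11  ]
0.118 [ 0.5139 -0.3913  0.118 ]
```

>>> apply_moves(series="0 0 0 0 0.003 0.11 0.2;0 0 0 0 0.003 0.11 0.2;0 0 0 0 0.003 0.106 0.2;0.33 -3.9 0 0 0 0 0.2;0.33 -3.9 0 0 0 0 0.2;0.33 -3.9 0 0 0 0 0.2;0.33 -3.9 0 0 0 0 0.2;0.33 -3.9 0 0 0 0 0.2")

```text
t: 8.37
position: [0.4948, 0.1962, 0.2537]
ee_rot: [-179.9, -0.6, -173.8]
force: [0.6, 0.4, 0.5]
width: 0.0512
grasp_force: 0.0
```

>>> apply_moves(series="0.33 -3.9 0 0 0 0 0.2;0.33 -3.9 0 0 0 0 0.2;0.33 -3.9 0 0 0 0 0.2;0.33 -3.9 0 0 0 0 0.2;0.33 -3.9 0 0 0 0 0.2;0.33 -3.9 0 0 0 0 0.2;0.33 -3.9 0 0 0 0 0.2;0.33 -3.9 0 0 0 0 0.2")

```text
t: 9.03
position: [0.502, -0.1167, 0.2547]
ee_rot: [-179.9, -0.6, -173.8]
force: [1.1, 0.1, 0.2]
width: 0.0512
grasp_force: 0.0
```

>>> apply_moves(series="0.33 -3.9 0 0 0 0 0.2;0.33 -3.9 0 0 0 0 0.2;0.33 -3.9 0 0 0 0 0.2;0.33 -3.9 0 0 0 0 0.2;0.33 -3.9 0 0 0 0 0.2;0.33 -3.9 0 0 0 0 0.2;0 0 0 0 0 0 0.2;0 0 0 0 0 0 0.2")

```text
t: 9.7
position: [0.5074, -0.3513, 0.2537]
ee_rot: [180.0, -0.7, -174.0]
force: [0.2, 0.7, -0.7]
width: 0.0514
grasp_force: 0.0
```

```bash
python3 to.py 0.511 -0.3885 0.26 180 0 -173.8; cat > wr.py <<'E'
from h import *
np.set_printoptions(precision=4,suppress=True)
c=Cam("wrist");cv2.imwrite("pics/w3.png",c.im)
print(c.o,"expect",c.proj([.511,-.3885,.118]))
m=cv2.inRange(c.im,(0,0,0),(45,45,45))
n,l,st,ce=cv2.connectedComponentsWithStats(m)
for i in range(1,n):
    if st[i,4]>300:
        r=cv2.minAreaRect(np.argwhere(l==i)[:,::-1].astype(np.float32));bx=cv2.boxPoints(r)
        e=sorted(((np.linalg.norm(bx[j]-bx[(j+1)%4]),j) for j in range(4)))[:2]
        P=[c.plane(*((bx[j]+bx[(j+1)%4])/2),.11) for _,j in e];d=P[1]-P[0];d*=np.sign(d[0])
        print(st[i],r,"\n",P,np.linalg.norm(d),"yaw",np.degrees(np.arctan2(d[1],d[0])),"mid@.103",c.plane(*r[0],.103))
E
python3 wr.py
```

```text
t 9.7 pos [ 0.507 -0.351  0.254] rpy [ 179.978   -0.696 -174.025] w 0.051447025049097296 F [ 0.221  0.653 -0.714] q [-20.05   22.773  17.717   0.286 -85.579 -63.999]
shift cm [ 0.035 -3.733 -0.633] norm 3.7869997245511007
turn rad [ 0.    -0.012 -0.004] final-frame shift cm [ 0.042 -3.734 -0.632]
[ 0.4321 -0.3592  0.3742] expect [275.01   194.9124]
[428 148  37  53 738] ((446.2787170410156, 174.93441772460938), (32.95500564575195, 52.87287139892578), 5.194429397583008) 
 [array([ 0.4612, -0.2554,  0.11  ]), array([ 0.5045, -0.25  ,  0.11  ])] 0.04361179543508944 yaw 7.133562536401482 mid@.103 [ 0.4836 -0.2499  0.103 ]
[   41   283   563   117 31550] ((322.0, 341.0), (562.0, 116.0), -0.0) 
 [array([ 0.6811, -0.6016,  0.11  ]), array([ 0.6258, -0.0701,  0.11  ])] 0.5342876235806078 yaw -84.06437708810272 mid@.103 [ 0.6593 -0.3353  0.103 ]
```

>>> apply_moves(series="0 -1.9 0 0 -0.012 -0.004 0.2;0 -1.8 0 0 0 0 0.2;0 0 0 0 0 0 0.2;0 0 0 0 0 0 0.2")

```text
t: 10.08
position: [0.5125, -0.3855, 0.2555]
ee_rot: [-180.0, 0.1, -173.6]
force: [-1.0, 0.6, 0.9]
width: 0.051
grasp_force: 0.0
```

```bash
sed -i 's/(45,45,45)/(75,75,75)/; s/^n,l,st/m[262:]=0\nn,l,st/' wr.py; python3 wr.py; python3 - <<'E'
from h import *
print(get_state()["position"],get_state()["ee_rot"])
im=cv2.imread("pics/w3.png")
for u in (290,300,310,320,330): print(u,[int(x) for x in im[100:280:6,u].mean(1)])
E
```

```text
[ 0.4355 -0.394   0.3749] expect [318.4839 190.0007]
[ 587   89   49   46 1548] ((608.9744262695312, 109.44525146484375), (39.727630615234375, 52.97017288208008), 19.98310661315918) 
 [array([ 0.4065, -0.1744,  0.11  ]), array([ 0.4436, -0.1744,  0.11  ])] 0.03709463263141807 yaw 0.06386535304851171 mid@.103 [ 0.4243 -0.1686  0.103 ]
[ 307  114   27  137 3280] ((319.9999694824219, 181.99998474121094), (25.999996185302734, 135.99996948242188), 0.0) 
 [array([ 0.4527, -0.3938,  0.11  ]), array([ 0.5676, -0.3811,  0.11  ])] 0.11564761397908287 yaw 6.307953943481291 mid@.103 [ 0.5083 -0.3877  0.103 ]
[ 462  143   48   86 3072] ((484.5946044921875, 186.43243408203125), (38.798160552978516, 84.82988739013672), 9.462321281433105) 
 [array([ 0.4609, -0.2565,  0.11  ]), array([ 0.5321, -0.2492,  0.11  ])] 0.07154596033588882 yaw 5.808659591701667 mid@.103 [ 0.4966 -0.2493  0.103 ]
[ 385  144   36   85 2490] ((402.4695129394531, 186.4263916015625), (31.633689880371094, 84.14276123046875), 4.085616588592529) 
 [array([ 0.4684, -0.3241,  0.11  ]), array([ 0.5397, -0.3157,  0.11  ])] 0.0717743312
[... 159 characters left out ...]
171, 174, 174, 173, 174, 173, 173, 169, 179, 181, 181, 233, 231, 231, 230, 229, 229, 223, 225, 221, 222, 219, 218, 203, 204, 204, 200, 201, 198, 199]
300 [170, 174, 175, 176, 175, 174, 174, 175, 175, 175, 176, 214, 239, 239, 239, 240, 240, 239, 239, 239, 239, 239, 239, 200, 201, 201, 201, 198, 200, 203]
310 [169, 175, 176, 39, 44, 44, 48, 48, 51, 52, 53, 53, 56, 57, 58, 58, 60, 65, 66, 66, 65, 66, 66, 65, 64, 89, 199, 199, 198, 202]
320 [163, 175, 93, 42, 45, 45, 49, 50, 51, 52, 54, 56, 56, 57, 59, 61, 61, 69, 70, 70, 70, 70, 69, 68, 67, 69, 199, 199, 196, 200]
330 [164, 176, 176, 39, 44, 44, 46, 47, 49, 51, 53, 53, 54, 55, 57, 57, 62, 62, 62, 62, 61, 67, 65, 70, 76, 181, 200, 197, 201, 198]
```

View pics/w3.png

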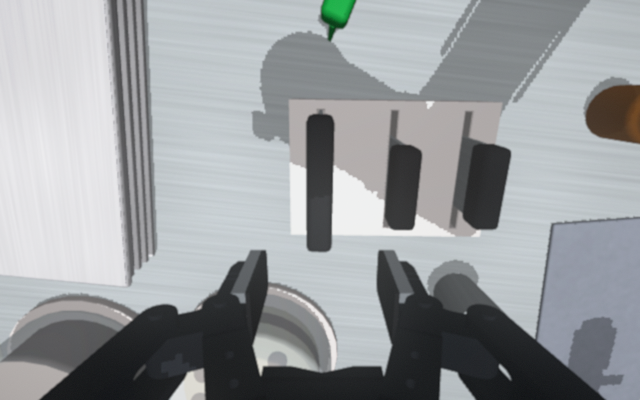

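The wide scraper's handle spans image columns 307–333, rows 114–250, centred between the fingers and parallel to the pads. I'm descending to its centre height.

>>> apply_moves(series="0.2 -0.15 1 0 0 -0.003 0.2;0 0 2.5 0 0 0 0.2;0 0 2.5 0 0 0 0.2;0 0 2.5 0 0 0 0.2;0 0 2.5 0 0 0 0.2;0 0 2.5 0 0 0 0.2;0 0 1.4 0 0 0 0.2;0 0 0 0 0 0 0.2")

```text
t: 10.8
position: [0.5088, -0.3858, 0.1024]
ee_rot: [179.8, -0.2, -173.4]
force: [0.2, 0.7, -0.8]
width: 0.0515
grasp_force: 0.0
```

>>> apply_moves(series="0 0 0 0 0 0 -0.2;0 0 0 0 0 0 -0.4;0 0 0 0 0 0 -0.6;0 0 0 0 0 0 -1;0 0 0 0 0 0 -1;0 0 0 0 0 0 -1;0 0 0 0 0 0 -1;0 0 0 0 0 0 -1", grip_force=80)

```text
t: 11.47
position: [0.512, -0.3886, 0.1089]
ee_rot: [-179.8, 0.3, -173.4]
force: [0.4, 1.8, 6.1]
width: 0.0207
grasp_force: 79.3
```

>>> apply_moves(series="0 0 -0.3 0 0 0 -1;0 0 -0.5 0 0 0 -1;0 0 -0.8 0 0 0 -1;0 0 -0.8 0 0 0 -1;0 0 -0.8 0 0 0 -1;0 0 -0.8 0 0 0 -1;0 0 -1 0 0 0 -1;0 0 -1 0 0 0 -1")

```text
t: 12.13
position: [0.5106, -0.3882, 0.168]
ee_rot: [-179.9, 0.2, -173.4]
force: [0.8, -0.7, -2.9]
width: 0.0212
grasp_force: 78.2
```

>>> apply_moves(series="0 0 -2 0 0 0 -1;0 0 -2 0 0 0 -1;0 0 -2 0 0 0 -1;0 0 -2 0 0 0 -1;0 0 -2 0 0 0 -1;0 0 -2 0 0 0 -1;0 0 -1 0 0 0 -1;0 0 0 0 0 0 -1")

```text
t: 12.8
position: [0.5109, -0.3888, 0.3011]
ee_rot: [-179.7, 0.4, -173.4]
force: [-0.6, 0.4, -2.4]
width: 0.0209
grasp_force: 78.6
```

```bash
cat > goal.py <<'E'
from h import *
np.set_printoptions(precision=3,suppress=True)
yw,t=np.radians(11.7),np.radians(9.5);L=np.array([.7137,.009,.2505])
x=np.array([np.cos(t)*np.cos(yw),np.cos(t)*np.sin(yw),np.sin(t)]);y=np.cross([0,0,1],x);y/=np.linalg.norm(y);z=np.cross(x,y)
C=L-.17*x;G=np.c_[-y,-x,-z]
off=np.array([0,0,-.045])  # TCP seen from scraper centre in tool axes
T=C+G@off
if __name__=="__main__":
    print("C",C,"TCP",T,"rpy",R.from_matrix(G).as_euler('xyz',degrees=True))
    s=get_state();Rt=rot(s["ee_rot"])
    print("pos",s["position"],s["ee_rot"],"F",s["force"],"q",s["qpos"],"t",s["t"])
    print("turn",R.from_matrix(Rt.T@G).as_rotvec(),"shift tool cm",Rt.T@(T-s["position"])*100,"shift in goal frame",G.T@(T-s["position"])*100)
E
python3 goal.py
```

```text
C [ 0.55  -0.025  0.222] TCP [ 0.542 -0.027  0.267] rpy [-170.5    0.   -78.3]
pos [ 0.511 -0.389  0.301] [-179.677    0.444 -173.431] F [-0.573  0.441 -2.373] q [-23.324  24.941  27.894   0.059 -92.406 -60.105] t 12.8
turn [ 0.115 -0.136 -1.656] shift tool cm [-7.233 35.652  3.279] shift in goal frame [-34.84   -9.71    5.096]
```

>>> apply_moves(series="0 0 0 0 0 -0.118 -1;0 0 0 0 0 -0.118 -1;0 0 0 0 0 -0.118 -1;0 0 0 0 0 -0.118 -1;0 0 0 0 0 -0.118 -1;0 0 0 0 0 -0.118 -1;0 0 0 0 0 -0.118 -1;0 0 0 0 0 0 -1")

```text
t: 13.47
position: [0.5101, -0.3878, 0.2962]
ee_rot: [-179.9, 0.1, -125.9]
force: [-0.4, 0.2, -2.7]
width: 0.0209
grasp_force: 78.6
```

>>> apply_moves(series="0 0 0 0 0 -0.118 -1;0 0 0 0 0 -0.118 -1;0 0 0 0 0 -0.118 -1;0 0 0 0 0 -0.118 -1;0 0 0 0 0 -0.118 -1;0 0 0 0 0 -0.118 -1;0 0 0 0 0 -0.118 -1;0 0 0 0 0 0 -1")

```text
t: 14.13
position: [0.5102, -0.3879, 0.2964]
ee_rot: [-179.9, -0.0, -78.7]
force: [-0.5, 0.5, -2.4]
width: 0.0209
grasp_force: 78.6
```

```bash
python3 goal.py
```

```text
C [ 0.55  -0.025  0.222] TCP [ 0.542 -0.027  0.267] rpy [-170.5    0.   -78.3]
pos [ 0.51  -0.388  0.296] [-179.87    -0.049  -78.734] F [-0.53   0.487 -2.422] q [-23.32   25.096  27.507  -0.033 -92.276  34.584] t 14.1333
turn [ 0.164 -0.001 -0.007] shift tool cm [-34.817 -10.192   2.952] shift in goal frame [-34.737  -9.831   4.645]
```

>>> apply_moves(series="0 0 0 0.082 0 -0.004 -1;0 0 0 0.082 0 -0.003 -1;-3.4 -0.95 0.4 0 0 0 -1;-3.4 -0.95 0.4 0 0 0 -1;-3.4 -0.95 0.4 0 0 0 -1;-3.4 -0.95 0.4 0 0 0 -1;-3.4 -0.95 0.4 0 0 0 -1;-3.4 -0.95 0.4 0 0 0 -1")

```text
t: 14.8
position: [0.5276, -0.1746, 0.282]
ee_rot: [-170.5, -0.0, -78.8]
force: [1.4, 1.0, -3.5]
width: 0.0209
grasp_force: 79.3
```

>>> apply_moves(series="-3.4 -0.95 0.4 0 0 0 -1;-3.4 -0.95 0.4 0 0 0 -1;-3.4 -0.95 0.4 0 0 0 -1;-2.5 -0.7 0.4 0 0 0 -1;-1 -0.4 0.2 0 0 0 -1;0 0 0 0 0 0 -1;0 0 0 0 0 0 -1;0 0 0 0 0 0 -1")

```text
t: 15.47
position: [0.5416, -0.0343, 0.2709]
ee_rot: [-170.4, -0.1, -78.5]
force: [-0.4, -0.7, -1.8]
width: 0.0209
grasp_force: 79.2
```

```bash
python3 goal.py; python3 - <<'E'
from h import *
from goal import C,x,y,z,L
a=Cam("scene");b=Cam("side");c=Cam("wrist")
for n,k in(("fa",a),("fb",b),("fw",c)):cv2.imwrite(f"pics/{n}.png",k.im)
for n,q in(("bl",C-.054*z+.0575*y),("br",C-.054*z-.0575*y),("hl",C+.054*z+.0575*y),("hr",C+.054*z-.0575*y),("L",L)):print(n,a.proj(q),b.proj(q),c.proj(q))
E
```

```text
C [ 0.55  -0.025  0.222] TCP [ 0.542 -0.027  0.267] rpy [-170.5    0.   -78.3]
pos [ 0.542 -0.034  0.271] [-170.45    -0.123  -78.543] F [-0.423 -0.709 -1.836] q [ 13.171   7.352  -1.188   0.427 -71.918  -1.802] t 15.4667
turn [-0.001 -0.003 -0.004] shift tool cm [-0.752 -0.148  0.432] shift in goal frame [-0.75  -0.152  0.434]
bl [331.906 206.469] [313.76  196.756] [321.803 289.365]
br [319.918 238.807] [310.817 176.62 ] [321.077 137.727]
hl [326.25  180.783] [321.042 161.927] [321.266 421.481]
hr [312.877 214.111] [317.287 143.848] [319.75  176.643]
L [385.763 219.059] [254.593 162.192] [ 18.032 254.582]
```

Correcting the remainder, then checking the held scraper by masks: the handle in the side and wrist views, since the picture budget is used.

>>> apply_moves(series="-0.4 -0.1 0.2 0 -0.003 -0.004 -1;-0.35 -0.05 0.2 0 0 0 -1;0 0 0 0 0 0 -1;0 0 0 0 0 0 -1;0 0 0 0 0 0 -1")

```text
t: 16.03
position: [0.5423, -0.0257, 0.2671]
ee_rot: [-170.4, -0.0, -78.1]
force: [-0.3, -0.4, -3.0]
width: 0.0207
grasp_force: 79.2
```

```bash
python3 goal.py; python3 - <<'E'
from h import *
from goal import C,x,y,z,L
np.set_printoptions(precision=4,suppress=True)
s=get_state();Rt=rot(s["ee_rot"]);p=np.array(s["position"])
a=Cam("scene");b=Cam("side");c=Cam("wrist")
for n,k in(("ga",a),("gb",b),("gw",c)):cv2.imwrite(f"pics/{n}.png",k.im)
# predicted scraper corners in each view
sc=lambda dy,dz,dx=0:C+dy*y+dz*z+dx*x
for nm,k in(("scene",a),("side",b),("wrist",c)):
    print(nm,*[k.proj(q).round(1) for q in(sc(.0575,-.054),sc(-.0575,-.054),sc(.0575,.026),sc(-.0575,.026),sc(.0575,.039),sc(-.0575,.039))])
# ascii intensity around scraper
def dump(im,u0,u1,v0,v1,du,dv):
    for v in range(v0,v1,dv):print(v,' '.join('%3d'%im[v,u].mean() for u in range(u0,u1,du)))
print("scene u 296..356");dump(a.im,296,358,170,250,2,3)
print("side u 294..344");dump(b.im,294,344,135,206,2,2)
E
```

```text
C [ 0.55  -0.025  0.222] TCP [ 0.542 -0.027  0.267] rpy [-170.5    0.   -78.3]
pos [ 0.542 -0.026  0.267] [-170.439   -0.003  -78.115] F [-0.326 -0.449 -3.048] q [ 14.039   7.444  -1.608   0.38  -71.394  -2.245] t 16.0333
turn [-0.001  0.     0.003] shift tool cm [0.073 0.028 0.022] shift in goal frame [0.073 0.028 0.022]
scene [331.9 206.5] [319.9 238.8] [327.8 187.8] [314.8 220.9] [327.1 184.6] [313.9 217.8]
side [313.8 196.8] [310.8 176.6] [319.1 171.3] [315.5 152.7] [320. 167.] [316.3 148.6]
wrist [323.7 281.9] [324.5 124.6] [324.1 365.5] [325.5 142.7] [324.3 386.5] [325.8 147.7]
scene u 296..356
170 139   6  11  12  13  13  11  12  10  14  11  13  14  16  14  12  70 160 159 146 157 157 156 156 115 117  86  87  88  91  90
173  79   6  10  13  13  11  11  12  11  11  13  14  14  15  13  13   7  91 157 154 156 154 151 152 151 151 149 152 154 153 114
176  32  13  10  11  10  12  11  14  12  12  14  15  15  14  11  14  33  43 131 158 156 156 153 153 150 149 152 151 151 151 155
179  27  28  20   9  12  11  13  13  13  13  11  12  10  12  11  13  18  32  68  67  75  34  19 111 152 154 
[... 6023 characters left out ...]
 146 148 146 115 105 147 118 117 115 118 118 116 118 116 113 117 117 117 118
195  83  66 143 151 151 145 148 150 146 128 121 146 119 116 117 114 115 116 116 116 117 117 115 113 118
197  81  66  85 140 150 146 148 148 142 148 143 144 118 117 119 117 116 117 117 118 116 117 116 116 117
199  80  64 100  93 137 149 149 146 148 148 147 145 117 114 116 114 117 115 116 114 117 115 115 118 115
201  76  70  97  92 118 149 147 145 145 146 144 147 141 143 141 140 139 129 135 131 130 134 132 135 132
203  96 103  90 131 154 148 151 148 144 150 145 145 146 147 146 147 148 147 149 146 145 146 144 147 149
205 130 129 158 149 151 150 151 149 149 151 145 146 148 148 148 148 147 148 148 146 145 148 148 148 146
```

Blade corners in both views match the prediction to about 1 px: side lower corner at (314,196), scene corners at (331,206) and (320,238). One more check of the camera tilt, using all six long housing edges with sub-pixel fits.

```bash
python3 - <<'E'
from h import *
from scipy.ndimage import map_coordinates
np.set_printoptions(precision=4,suppress=True)
a=Cam("scene");b=Cam("side");A=cv2.imread("pics/scene0.png");B=cv2.imread("pics/side0.png")
k=792/471
S=lambda X,Y:np.array((376+X*k/12-.46,200+Y*k/12-.46)); D=lambda X,Y:np.array((200+X*k/12-.46,130+(Y*k-456)/12-.46))
N=[]
for cam,im,f,p,q in((a,A,S,(135,48),(298,73)),(a,A,S,(103,168),(278,193)),(a,A,S,(115,243),(270,262)),
  (b,B,D,(343,475),(178,457)),(b,B,D,(350,413),(197,393)),(b,B,D,(333,580),(180,562))):
    p,q=f(*p),f(*q);g=im.mean(2).astype(float);d=(q-p)/np.linalg.norm(q-p);n=np.array([-d[1],d[0]])
    pts=[];o=np.arange(-2.5,2.51,.1)
    for t in np.linspace(.15,.85,25):
        c=p+t*(q-p);l=map_coordinates(g,[c[1]+o*n[1],c[0]+o*n[0]],order=1);w=np.abs(np.gradient(l))**2
        pts.append(c+n*(w*o).sum()/w.sum())
    vx,vy,x0,y0=cv2.fitLine(np.array(pts,np.float32),cv2.DIST_HUBER,0,.01,.01).ravel()
    nn=np.cross(cam.ray(x0,y0),cam.ray(x0+20*vx,y0+20*vy));N.append(nn/np.linalg.norm(nn))
    print("click",np.degrees(np.arctan2(*d[::-1]))%180,"fit",np.degrees(np.arctan2(vy,vx))%180)
def sol(N):
    v=np.linalg.svd(np.array(N))[2][-1];v*=np.sign(v[0]);return np.degrees(np.arctan2(v[1],v[0])),np.degrees(np.arcsin(v[2]))
print("all",sol(N));print([tuple(np.round(sol(N[:i]+N[i+1:]),1)) for i in range(6)])
E
```

```text
click 8.719746506237296 fit 7.269175
click 8.130102354155959 fit 9.0883
click 6.988489729983479 fit 8.746891
click 6.225829064425767 fit 9.308381
click 7.447416850195083 fit 8.267769
click 6.709836807756915 fit 7.8893924
all (np.float64(10.747354025343691), np.float64(10.558840603190324))
[(np.float64(10.6), np.float64(10.5)), (np.float64(11.0), np.float64(10.7)), (np.float64(10.6), np.float64(10.5)), (np.float64(11.0), np.float64(10.2)), (np.float64(10.6), np.float64(10.8)), (np.float64(10.7), np.float64(10.7))]
```

```bash
sed -i 's/radians(11.7),np.radians(9.5)/radians(10.9),np.radians(10.4)/' goal.py; python3 goal.py
```

```text
C [ 0.55  -0.023  0.22 ] TCP [ 0.542 -0.024  0.264] rpy [-169.6    0.   -79.1]
pos [ 0.542 -0.026  0.267] [-170.426    0.001  -78.115] F [-0.169  0.34  -3.043] q [ 14.035   7.441  -1.602   0.376 -71.391  -2.24 ] t 16.2833
turn [0.014 0.003 0.017] shift tool cm [-0.173  0.099  0.296] shift in goal frame [-0.172  0.107  0.294]
```

>>> apply_moves(series="-0.17 0.1 0.3 0.014 0.003 0.017 -1;0 0 0 0 0 0 -1;0 0 0 0 0 0 -1;0 0 0 0 0 0 -1;0 0 0 0 0 0 -1;0 0 0 0 0 0 -1;0 0 0 0 0 0 -1;0 0 0 0 0 0 -1")

```text
t: 16.95
position: [0.5416, -0.0242, 0.264]
ee_rot: [-169.6, 0.0, -79.1]
force: [-0.4, 0.9, -2.2]
width: 0.021
grasp_force: 79.2
```

```bash
python3 goal.py && python3 -c "
from bench import ticket
print(ticket.job_done())"
```

```text
C [ 0.55  -0.023  0.22 ] TCP [ 0.542 -0.024  0.264] rpy [-169.6    0.   -79.1]
pos [ 0.542 -0.024  0.264] [-169.63     0.002  -79.102] F [-0.38   0.942 -2.225] q [ 14.4     6.862  -2.962   0.669 -69.826  -3.676] t 16.95
turn [ 0.001  0.    -0.   ] shift tool cm [-0.005  0.002 -0.006] shift in goal frame [-0.005  0.002 -0.006]
the job is handed in; nothing more can be done
None
```

I stood the stamp upright in the open drawer and let go of it, and the arm is holding the wide scraper on the camera's lens axis about 17 cm in front of the lens; the job was handed in at about 17 s.

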